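# Step the channel selector of a radio control unit on by four clicks and load the channel

## Robot

A 6-joint arm with a two-finger parallel gripper is mounted at the origin on the work surface. World frame = base frame: x ahead of the robot, y to its left, z up, the work surface at z = 0. Lengths are in m, angles in rad, forces in N, time in s.
With the tool pointing down it reaches from about 0.2 to 0.875 m from the base axis. Payload 3.4 kg.
Tool frame: the origin (TCP) lies midway between the tips of the shut fingers; the grasp point (between the pads) lies 19 mm behind it; z points along the fingers, x is the direction in which the jaws open and shut, and the axes are right-handed (so a half turn about z gives the same grasp; the last joint's range is limited). The gripper opens to 94 mm and grips with 3 to 60 N. Pads are 16 mm wide; open, the fingers measure 119 mm over their backs; the gripper's body (75 mm by 177 mm) begins 78 mm behind the grasp point.
Start: joints at [-1.325, 0.276, 1.505, -0, 1.361, -0.121], TCP at [0.206, -0.537, 0.205] pointing down, gripper open.
Joint ranges: [-2.89, 2.89], [-0.75, 2.08], [0.22, 2.7], [-1.18, 4.32], [0.11, 2.71], [-2.7, 2.7]. Speed limits (rad/s): [2.57, 2.57, 3.14, 3.14, 3.14, 3.14].

## Interface

Orientations are given as a 3x3 rotation matrix whose columns are the frame's x, y, z axes.
In Python, from bench import ctrl gives the robot as it stands. Calls block until the motion is done:
- ctrl.movep(position, orientation): joint-space move of the TCP to a pose.
- ctrl.servo_line(position, rot=None, speed=0.15, guard=None): straight line of the TCP; rot=None keeps the orientation; speed is the mean speed in m/s. With guard (N) it stops when the force on the tool has changed by that much, and returns True; else False.
- ctrl.move_joints(angles): joint-space move.
- ctrl.set_gripper(opening): opening from 0.0 (shut) to 1.0 (fully open); the grip force is fixed at half the most; returns when the fingers have stopped.
- ctrl.wait(seconds).
- ctrl.ik(position, orientation): joint angles nearest the present ones, or None.
- ctrl.state(): the state.
- ctrl.camera(name): name is "side" or "top"; returns the picture (400x640x3 uint8, red, green, blue); there is no depth.
- ctrl.camera_model(name): a dict with "fx", "fy", "cx", "cy" (pixels), "xyz" and "attitude" of the camera in the world. Camera axes: x right, y up, looking along -z (the intrinsics and any distortion apply to the point x, -y, -z); pixel columns grow to the right and rows downward; lengths in m; the calibration is good to about 2 mm. A picture is of the moment at which its call begins. camera_model takes no time and is no camera call.
A pose or a line that the arm cannot do raises ctrl.MotionError and nothing moves.
- ctrl.job_done(): hands the job in, once; it reports no verdict.
The state is a dict: "clock": time; "qpos": joint angles; "joint_velocities": joint speeds; "joint_torque": joint torques, N m; "eef_pos": TCP position; "ee_rot": TCP orientation; "wrist_force": force on the tool from outside, world axes, zero at the start; "moment": the same for the moment, N m; "opening": opening from 0.0 (shut) to 1.0 (fully open).
Only numpy, scipy, OpenCV 4.12 (cv2) and the standard library are available. Lean on these libraries where they do the work, as an engineer would, in place of code of your own. Each camera call takes 0.05 s, during which the arm holds its last target.

## Task

On the aircraft radio control unit lying face up on the stall, push the channel selector's pointer lever round clockwise (seen from above) with a fingertip, counting the clicks: on by exactly four from where it stands, never as far as the fifth. Then press the round load button beside the small knob fully down, as far as it goes, and let it come up. Only touch: do not pinch the lever, and leave the loose pieces around the unit where they are.

Things in the scene. Friction and masses are not known exactly. Their poses are not given: they have to be found in the camera images.
- radio: Radio control unit: steel case, grey face plate 190 mm (its x) by 146 mm (its y), face up on a wooden cradle; immovable. Origin: centre of its underside on the table; plate top 110 mm above. The selector is 30 mm to +x of the centre; 62 mm to -x is a row of controls: load button (43 mm to +y), small volume knob (4 mm to +y, 13 mm tall), two toggles (31, 53 mm to -y, 17 mm tall). Knob and toggles are not used.
- selector: Channel selector: black knob with one long pointer lever. Origin on its upright turning axis, level with the plate's top; x axis along the lever from axis to end, turning with it; z up. Skirt 45 mm diameter, 6 mm high; hub 30 mm diameter, 24 mm high. Ten click stops 25 degrees apart, each with a white tick on the plate; it starts in one of the first four from the counter-clockwise end.
- lever_end (a point): On the centre line of the lever's top, 43 mm from the turning axis, 22 mm above the plate; axes as the selector's. The lever is 11 mm wide, spans 6 to 22 mm above the plate, ends 48.5 mm from the axis, has upright flanks. Pushed from a stop it resists (spring, at most 0.15 N m, about 4 N at 40 mm), passes a crest half-way, then snaps by itself into the next stop; let go before the crest it springs back.
- load (a joint): Travel of the load button in m: 0 when up, 0.006 when fully down. A spring pushes it up: 1.5 N at the top, 5 N fully down.
- load_top (a point): Centre of the top face of the load button, a black round push button with a grey disc in it, 21 mm diameter, in a flat steel bezel 29 mm wide and 4 mm high; its top stands 14 mm above the face plate when up.
- altimeter: Bystander, loose: large round cockpit gauge lying face up, 83 mm diameter, 62 mm tall. Origin at its underside, in the centre.
- small_gauge: Bystander, loose: small round cockpit gauge lying face up, 59 mm diameter, 55 mm tall. Origin at its underside, in the centre.
- plug: Bystander, loose: aluminium multi-pin plug standing upright, 38 mm diameter, 58 mm tall. Origin at its underside, in the centre.
- valve: Bystander, loose: brass valve with a dark red cap, 44 mm diameter foot, 50 mm tall. Origin at its underside, in the centre.
- reducer: Bystander, loose: aluminium pressure reducer, 66 mm diameter, 60 mm tall. Origin at its underside, in the centre.
- screwdriver: Bystander, loose: screwdriver with a wooden handle lying flat, 170 mm long. Origin at its underside, midway along it.

How it is judged:
By the outcome, as a careful person would: the job done as asked, in the order asked, and still so for the second after the job is handed in, with the robot touching nothing.
It also fails if it takes over 58 s, if anything falls off the work surface, if the arm or the gripper's body presses on something with over 40 N, if the wrist force passes 120 N, or if a joint passes its speed limit or range.

## Working session

There is one attempt and no reset: what is moved stays moved. The work goes in short steps, each a Python script; the robot and the scene stay as the last script left them, time stands still between calls to the robot, and variables do not carry over. Pictures are saved under pics/ and viewed, and the job is handed in when it is done.

```bash
mkdir -p pics; ls; python3 - <<'E'
from bench import ctrl
import cv2
for n in("top","side"):
    cv2.imwrite(f"pics/{n}0.png",ctrl.camera(n)[:,:,::-1]); print(ctrl.camera_model(n))
print(ctrl.state())
E
```

```text
pics
{'fx': 458.985881068629, 'fy': 458.985881068629, 'cx': 312.8553751537653, 'cy': 202.38435496040458, 'xyz': array([0.52894836, 0.06399528, 0.90787808]), 'attitude': array([[-1.57302206e-03,  9.98677217e-01, -5.13939947e-02],
       [-9.99910424e-01, -8.87687072e-04,  1.33550292e-02],
       [ 1.32917416e-02,  5.14103987e-02,  9.98589155e-01]])}
{'fx': 492.16462456445805, 'fy': 492.16462456445805, 'cx': 308.93140723602795, 'cy': 205.112983687221, 'xyz': array([0.49274006, 0.80004072, 0.90588626]), 'attitude': array([[-0.99376804,  0.08863455, -0.0675943 ],
       [-0.11064836, -0.71099918,  0.69443294],
       [ 0.01349125,  0.69758446,  0.71637553]])}
{'clock': 0.1, 'qpos': array([-1.32498852e+00,  2.76496064e-01,  1.50600565e+00, -8.48297199e-06,
        1.36069492e+00, -1.21000698e-01]), 'joint_velocities': array([ 1.32470734e-05, -3.03827496e-03, -2.51907934e-03,  9.10452544e-04,
        1.33823998e-03,  1.39699335e-03]), 'joint_torque': array([ 1.86916004e-03, -4.05453479e+01, -2.37780815e+01,  7.04146572e-02,
        2.99046678e-02, -4.13279770e-05]), 'eef_pos': array([ 0.20608274, -0.53625129,  0.20471195]), 'ee_rot': array([[ 3.58639413e-01, -9.33476091e-01, -3.98359986e-04],
       [-9.33474817e-01, -3.58639586e-01,  1.55374948e-03],
       [-1.59325565e-03, -1.85376787e-04, -9.99998714e-01]]), 'wrist_force': array([-0.94374297, -0.15750566,  0.2833627 ]), 'moment': array([0.04284021, 0.01315427, 0.01886133]), 'opening': 1.0009418357037796}
```

View pics/top0.png

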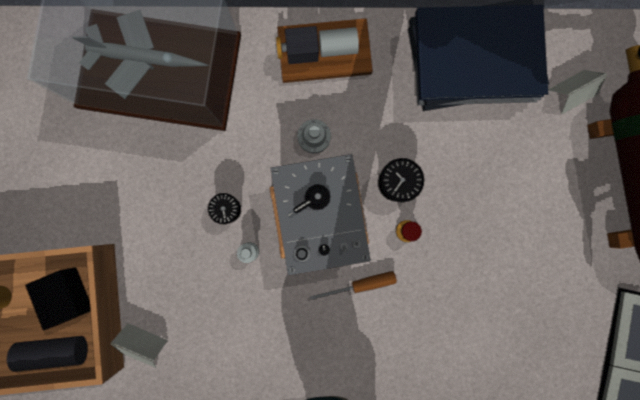

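View pics/side0.png

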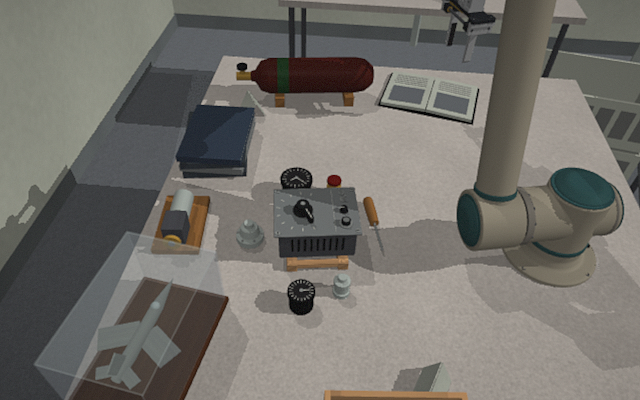

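The top view shows the unit at about (318,213) with its selector at (318,197), the lever pointing to (291,214) and the load button at (302,253). I'll enlarge it and project.

```bash
cat > h.py <<'E'
import numpy as np, cv2
from bench import ctrl
def ray(n,uv,z):
    m=ctrl.camera_model(n); 
    d=np.array([(uv[0]-m['cx'])/m['fx'],-(uv[1]-m['cy'])/m['fy'],-1.])
    d=m['attitude']@d; return m['xyz']+d*(z-m['xyz'][2])/d[2]
def proj(n,p):
    m=ctrl.camera_model(n); c=m['attitude'].T@(np.array(p)-m['xyz'])
    return np.array([m['cx']+m['fx']*c[0]/-c[2], m['cy']-m['fy']*c[1]/-c[2]])
E
python3 - <<'E'
import cv2
a=cv2.imread('pics/top0.png')[145:285,260:380]; cv2.imwrite('pics/tz.png',cv2.resize(a,None,fx=4.2,fy=4.2,interpolation=cv2.INTER_CUBIC))
a=cv2.imread('pics/side0.png')[175:275,265:370]; cv2.imwrite('pics/sz.png',cv2.resize(a,None,fx=6,fy=6,interpolation=cv2.INTER_CUBIC))
E
```

```text
(no output)
```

View pics/tz.png

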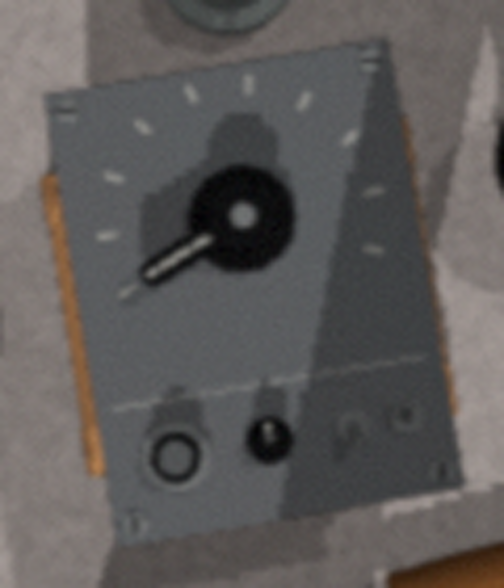

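View pics/sz.png

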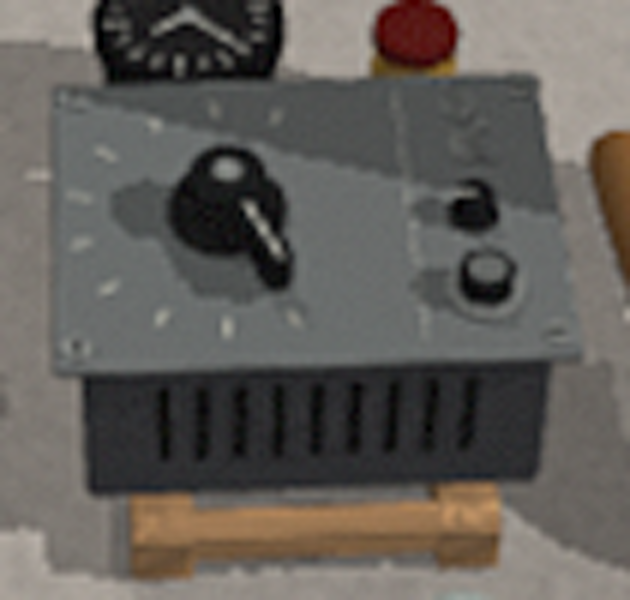

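```bash
cat > meas.py <<'E'
from h import *
from scipy.optimize import least_squares
def top(u,v): return (260+(u+.5)/4.2-.5,145+(v+.5)/4.2-.5)
def side(u,v): return (265+(u+.5)/6-.5,175+(v+.5)/6-.5)
L=np.array([[.095,.073],[.095,-.073],[-.095,-.073],[-.095,.073]])
ct=[(45,95),(386,38),(463,485),(118,545)]
cs=[(60,378),(50,92),(537,75),(580,358)] # +x+y, +x-y, -x-y, -x+y
def fit(W):
    a=L-L.mean(0);c=W.mean(0);w=W-c
    th=np.arctan2((a[:,0]*w[:,1]-a[:,1]*w[:,0]).sum(),(a*w).sum())
    R=np.array([[np.cos(th),-np.sin(th)],[np.sin(th),np.cos(th)]])
    return c,th,R,(W-(a@R.T+c))
for n,f,cc in(("top",top,ct),("side",side,cs)):
    W=np.array([ray(n,f(*p),.11)[:2] for p in cc]); c,th,R,res=fit(W)
    print(n,c,np.degrees(th),(res*1000).round(1).tolist())
    print(' sel',c+R@[.03,0],'load',c+R@[-.062,.043])
tk=[(128,292),(107,236),(113,177),(143,127),(191,94),(248,85),(303,100),(350,137),(373,191),(373,249)]
T=np.array([ray("top",top(*p),.11)[:2] for p in tk])
s=least_squares(lambda q:np.hypot(*(T-q[:2]).T)-q[2],[*T.mean(0),.06]).x
print('tick circle',s, np.degrees(np.unwrap(np.arctan2(*(T-s[:2]).T[::-1]))).round(1))
print('hub top',ray("top",top(242,215),.134), ray("side",side(229,170),.134))
print('lever tip top',ray("top",top(148,277),.132), ray("side",side(280,262),.132))
print('loadtop',ray("top",top(175,457),.124), ray("side",side(489,262),.124))
E
python3 meas.py
```

```text
top [0.55060083 0.04112748] 9.452102966557613 [[-0.8, -1.3], [-0.9, 0.7], [0.9, 1.2], [0.7, -0.6]]
 sel [0.58019352 0.04605417] load [0.482381   0.07336185]
side [0.55056215 0.04518903] 9.864884399068195 [[-2.2, -0.4], [-0.3, 0.4], [-0.2, -0.2], [2.7, 0.3]]
 sel [0.58011858 0.05032879] load [0.48211186 0.07693109]
tick circle [0.57989233 0.04586967 0.05604129] [ 122.8   97.3   71.9   46.9   21.9   -2.9  -27.4  -53.   -78.1 -103. ]
hub top [0.57989619 0.04622098 0.134     ] [0.57980459 0.04678086 0.134     ]
lever tip top [0.55504971 0.08406696 0.132     ] [0.55649606 0.08823549 0.132     ]
loadtop [0.48242159 0.07331813 0.124     ] [0.48231326 0.07159927 0.124     ]
```

The lever stands on the first (counter-clockwise end) tick at about 122°. The stops are then 97, 72, 47 and 22°, and the fifth would be at -3°. I'll push one click first and look.

```bash
cat >> h.py <<'E'
AX=np.array([.5799,.0462]); R0=.042
def rot(deg):
    c,s=np.cos(np.radians(deg)),np.sin(np.radians(deg))
    return np.array([[c,s,0],[s,-c,0],[0,0,-1.]])
def pos(th,gap=0,z=.120,r=R0):
    t=np.radians(th);u=np.array([np.cos(t),np.sin(t)]);n=np.array([-u[1],u[0]])
    return np.array([*(AX+r*u+(.0135+gap)*n),z])
def snap(tag):
    for n,(a,b,c,d),f in(("top",(130,290,250,390),4),("side",(160,290,240,380),4)):
        im=ctrl.camera(n)[a:b,c:d,::-1]; cv2.imwrite(f"pics/{n}_{tag}.png",cv2.resize(im,None,fx=f,fy=f,interpolation=cv2.INTER_CUBIC))
def push(a,b,step=2.5,speed=.03):
    for th in np.linspace(a,b,int(round(abs(a-b)/step))+1)[1:]:
        ctrl.servo_line(pos(th),rot(th),speed=speed)
        s=ctrl.state();t=np.radians(th)
        F=s['wrist_force'];e=s['eef_pos']-pos(th)
        print(round(th,1),'t%.2f'%s['clock'],'Ft %.2f Fr %.2f Fz %.2f'%(-F[0]*np.sin(t)+F[1]*np.cos(t),F[0]*np.cos(t)+F[1]*np.sin(t),F[2]),'err mm',(e*1e3).round(1))
E
python3 - <<'E'
from h import *
ctrl.set_gripper(0.0)
ctrl.movep(pos(122.2,.012,.21),rot(122.2))
print(ctrl.state()['qpos'].round(2),ctrl.state()['clock'])
print(ctrl.servo_line(pos(122.2,.012),speed=.08,guard=8))
print(ctrl.state()['eef_pos'],ctrl.state()['wrist_force'])
snap('a')
E
```

```text
[-0.    0.22  1.57 -0.    1.35 -2.13] 3.9667
False
[0.53644    0.06816441 0.12056707] [-0.47171123  0.04801306  0.73063354]
```

View pics/top_a.png

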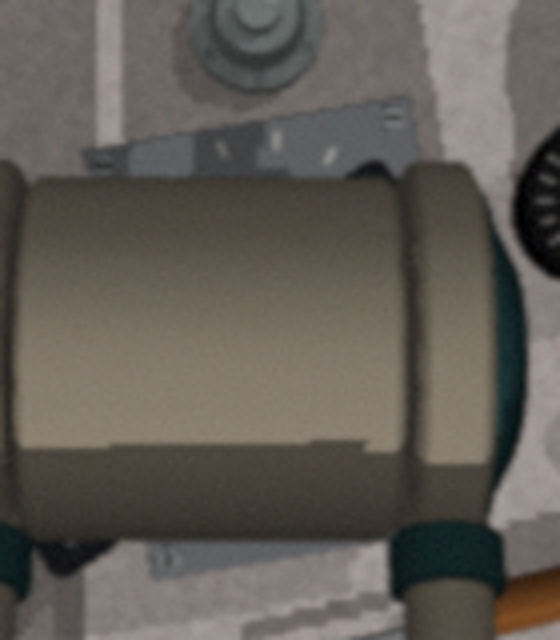

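View pics/side_a.png

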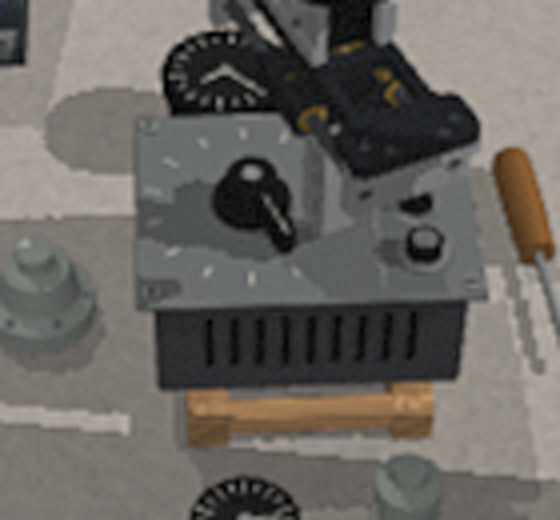

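The side view shows the shut fingers at about (315,200), on the knob side of the lever, with a gap. The arm hides the top view. Pushing the first click.

```bash
python3 - <<'E'
from h import *
ctrl.servo_line(pos(122.2,.003),speed=.03)
push(124,102.2)
snap('b')
E
```

```text
121.6 t6.06 Ft 0.37 Fr 1.10 Fz 0.06 err mm [-0.6 -0.  -0.2]
119.2 t6.31 Ft 4.43 Fr 0.06 Fz 0.19 err mm [-1.3 -0.5 -0.3]
116.7 t6.56 Ft 1.87 Fr 1.57 Fz -1.03 err mm [-0.3  0.2 -0.2]
114.3 t6.81 Ft 0.02 Fr 0.36 Fz 0.24 err mm [1.  0.4 0.1]
111.9 t7.06 Ft -0.41 Fr -0.36 Fz 1.05 err mm [1.2 0.1 0.4]
109.5 t7.31 Ft -0.25 Fr 0.11 Fz 1.05 err mm [0.5 0.  0.2]
107.0 t7.56 Ft -0.35 Fr -0.20 Fz -0.50 err mm [ 0.1 -0.   0.1]
104.6 t7.81 Ft -0.04 Fr 0.27 Fz 0.39 err mm [-0. -0.  0.]
102.2 t8.06 Ft 0.73 Fr -0.08 Fz 0.83 err mm [-0.1 -0.1 -0. ]
```

View pics/side_b.png

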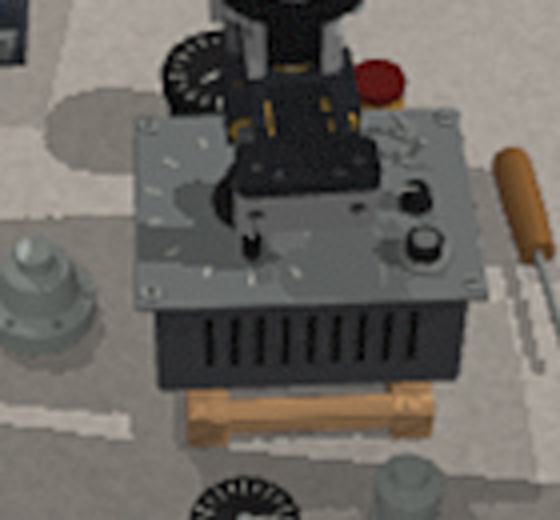

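The first click snapped over: the lever at (250,250) points at the second tick (250,278). The forces show the finger leading its nominal width by about 5°, so I'll carry on to click 3 and recalibrate there.

```bash
python3 - <<'E'
from h import *
push(102.2,57.2)
snap('c')
E
```

```text
99.7 t8.41 Ft 0.30 Fr -0.78 Fz 0.40 err mm [-0. -0. -0.]
97.2 t8.66 Ft 0.84 Fr 0.64 Fz -0.29 err mm [-0.4 -0.1 -0.1]
94.7 t8.91 Ft 2.72 Fr -0.36 Fz 1.13 err mm [-1.3 -0.2 -0.3]
92.2 t9.16 Ft 4.58 Fr -1.26 Fz 1.64 err mm [-1.9 -0.2 -0.3]
89.7 t9.41 Ft 0.95 Fr -0.08 Fz -0.75 err mm [1.2 0.2 0.1]
87.2 t9.66 Ft 0.62 Fr 0.59 Fz 0.80 err mm [1.2 0.1 0.3]
84.7 t9.91 Ft -0.25 Fr 0.32 Fz -0.02 err mm [0.5 0.  0.1]
82.2 t10.16 Ft 0.10 Fr -1.09 Fz 0.15 err mm [ 0.1 -0.   0.1]
79.7 t10.41 Ft 0.62 Fr 1.15 Fz -0.53 err mm [-0. -0.  0.]
77.2 t10.66 Ft 0.71 Fr 0.15 Fz -0.04 err mm [-0.1 -0.  -0. ]
74.7 t10.91 Ft -0.79 Fr 1.44 Fz 0.40 err mm [-0.1 -0.  -0. ]
72.2 t11.16 Ft 0.75 Fr -0.99 Fz 0.92 err mm [-0.6 -0.  -0.1]
69.7 t11.41 Ft 3.67 Fr -0.85 Fz 0.73 err mm [-1.5  0.3 -0.2]
67.2 t11.66 Ft 3.11 Fr -0.04 Fz 0.29 err mm [-0.9  0.2 -0.2]
64.7 t11.91 Ft 0.46 Fr 0.63 Fz 0.16 err mm [ 1.3 -0.3  0.1]
62.2 t12.16 Ft 0.14 Fr -0.18 Fz -0.28 err mm [ 1.1 -0.2  0.3]
59.7 t12.41 Ft 0.65 Fr 0.74 Fz 0.05 err mm [ 0.5 -0.1  0.1]
57.2 t12.66 Ft 0.58 Fr -0.69 Fz 0.62 err mm [ 0.1 -0.   0. ]
```

View pics/side_c.png

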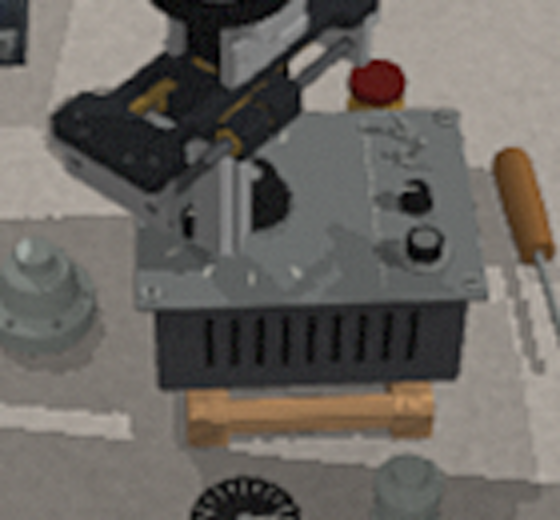

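View pics/top_c.png

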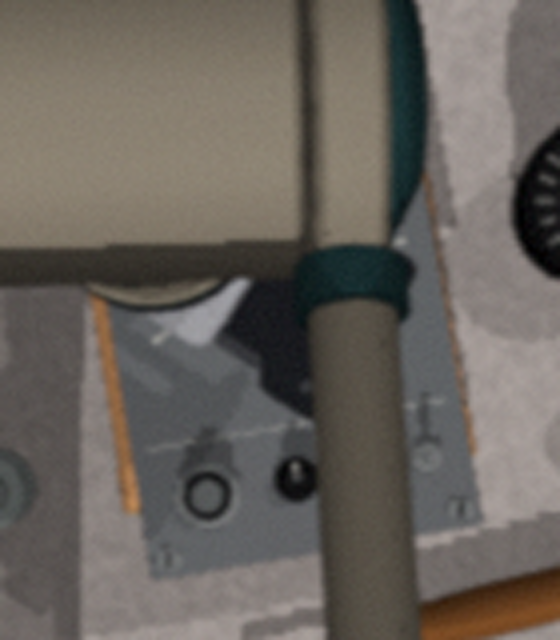

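Exactly three clicks so far: force peaks at commands of about 117, 91 and 67°, 25° apart. The fourth crest is expected near 42° and the fifth near 16°, so I'll stop at 33°, back off, lift and look.

```bash
python3 - <<'E'
from h import *
push(57.2,33.2,step=2)
ctrl.servo_line(pos(33.2,.012),speed=.05)
ctrl.servo_line(pos(33.2,.012,.21),speed=.12)
L=np.array([.4824,.0733])
ctrl.movep([*(L-[.12,0.0]),.22],rot(0)) 
print(ctrl.state()['clock'])
snap('d')
E
```

```text
55.2 t13.01 Ft 0.09 Fr -0.37 Fz 0.24 err mm [ 0. -0.  0.]
53.2 t13.26 Ft 0.67 Fr 0.46 Fz 0.46 err mm [-0. -0. -0.]
51.2 t13.51 Ft -0.62 Fr 0.38 Fz -0.41 err mm [-0. -0. -0.]
49.2 t13.76 Ft 0.99 Fr -0.05 Fz 0.49 err mm [-0.1  0.  -0. ]
47.2 t14.01 Ft 2.40 Fr -0.27 Fz 0.03 err mm [-0.7  0.4 -0.1]
45.2 t14.26 Ft 5.22 Fr 0.27 Fz 1.40 err mm [-1.2  0.8 -0.2]
43.2 t14.51 Ft 2.07 Fr -0.03 Fz 0.92 err mm [-0.1  0.  -0.1]
41.2 t14.76 Ft -0.66 Fr 0.71 Fz 0.08 err mm [ 1.  -0.8  0. ]
39.2 t15.01 Ft -0.02 Fr 0.69 Fz 0.00 err mm [ 0.9 -0.5  0.2]
37.2 t15.26 Ft -1.17 Fr -0.53 Fz 1.20 err mm [ 0.4 -0.2  0.1]
35.2 t15.51 Ft 0.06 Fr 0.30 Fz -0.95 err mm [ 0.1 -0.1  0. ]
33.2 t15.76 Ft -0.87 Fr 0.42 Fz 0.57 err mm [0. 0. 0.]
18.0
```

View pics/side_d.png

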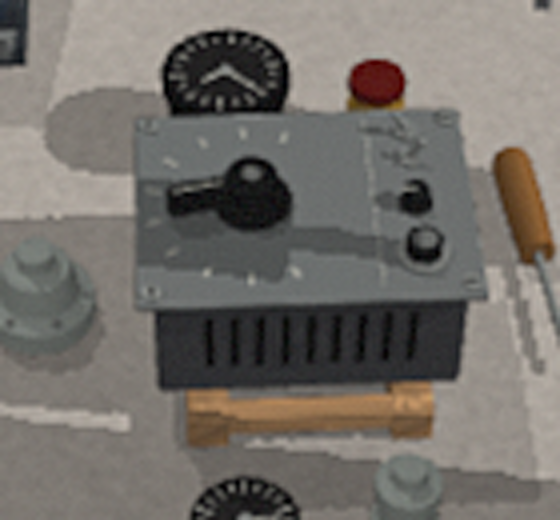

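View pics/top_d.png

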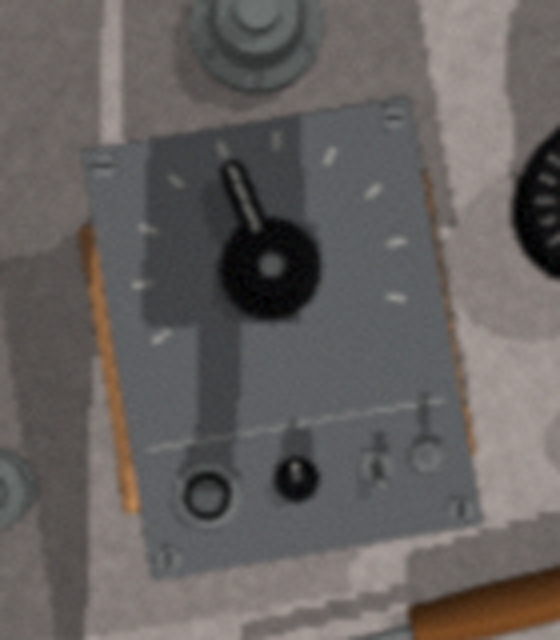

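The top view shows the lever on the fifth tick, tip at (232,165) under the tick at (222,148). That is four on from the start, so next is the load button.

```bash
python3 - <<'E'
from h import *
B=[.4824,.0727]
ctrl.movep([*B,.18],rot(9.5))
ctrl.servo_line([*B,.134],speed=.06)
s=ctrl.state();print(s['eef_pos'],s['wrist_force'],s['clock'])
for z in np.arange(.130,.108,-.001):
    g=ctrl.servo_line([*B,z],speed=.02,guard=14)
    s=ctrl.state();print('%.3f act %.4f Fz %.2f'%(z,s['eef_pos'][2],s['wrist_force'][2]),g)
    if g or s['wrist_force'][2]>14: break
ctrl.wait(.4);s=ctrl.state();print(s['eef_pos'],s['wrist_force'])
snap('e')
E
```

```text
[0.48273624 0.07270402 0.13416605] [-0.06849378 -1.12051719  0.14835621] 19.5917
0.130 act 0.1299 Fz 0.14 False
0.129 act 0.1290 Fz 0.38 False
0.128 act 0.1279 Fz 0.15 False
0.127 act 0.1269 Fz -0.54 False
0.126 act 0.1259 Fz 0.18 False
0.125 act 0.1249 Fz 0.87 False
0.124 act 0.1242 Fz 1.42 False
0.123 act 0.1232 Fz 1.03 False
0.122 act 0.1221 Fz 2.22 False
0.121 act 0.1211 Fz 2.87 False
0.120 act 0.1201 Fz 3.60 False
0.119 act 0.1191 Fz 4.20 False
0.118 act 0.1182 Fz 5.36 False
0.117 act 0.1181 Fz 11.24 False
0.116 act 0.1180 Fz 16.97 False
[0.48267322 0.07271432 0.11799615] [-3.24752599  0.38606277 16.40938357]
```

View pics/side_e.png

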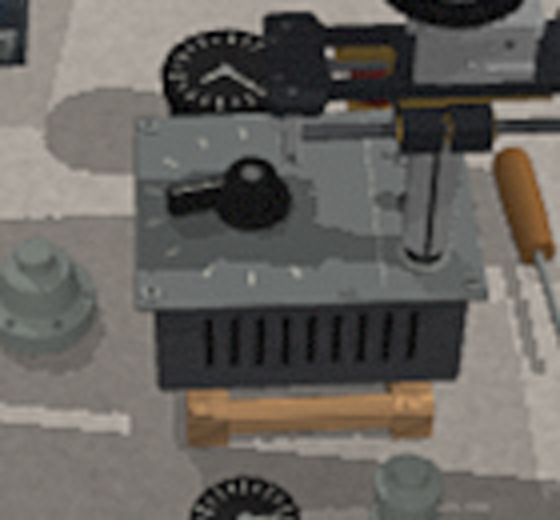

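The button was pressed from 124.2 down to 118.0 mm, its full 6 mm, and met a hard stop at 16–17 N. In the picture the fingers sit on it at (425,255). Releasing and checking.

```bash
python3 - <<'E'
from h import *
B=[.4824,.0727]
ctrl.servo_line([*B,.135],speed=.05)
ctrl.servo_line([*B,.21],speed=.12)
ctrl.movep([.36,.0733,.22],rot(0)); ctrl.wait(.3)
snap('f')
for n in("top","side"):
    a=cv2.imread(f'pics/{n}0.png').astype(int);b=ctrl.camera(n)[:,:,::-1]; cv2.imwrite(f'pics/{n}_full.png',b)
s=ctrl.state();print(s['clock'],s['wrist_force'])
E
```

```text
26.3083 [-0.2125521  -0.70304774  0.41563707]
```

View pics/side_f.png

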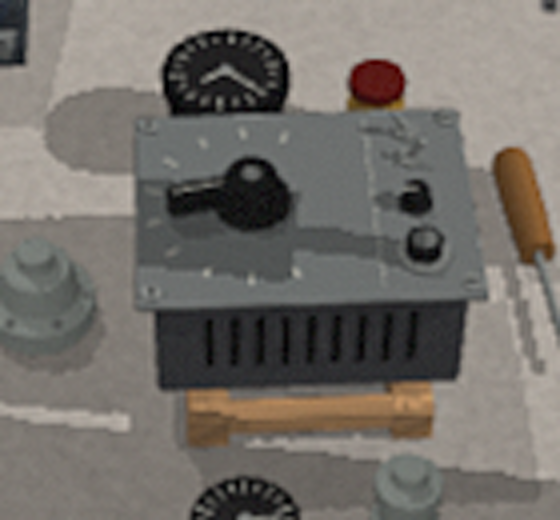

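View pics/top_full.png

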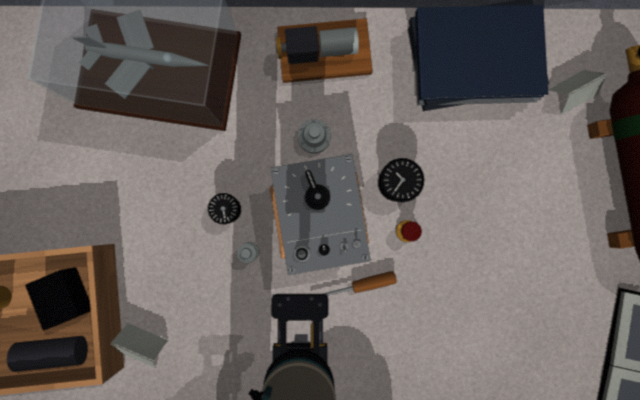

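The lever is still on the fifth tick (about (310,172)), the button is back up at side (425,240), all the loose pieces are where they were, and the robot is clear.

```bash
python3 -c "
from bench import ctrl
ctrl.job_done()"
```

```text
the job is handed in; nothing more can be done
```

The job is done and handed in, at about 26 s on the robot's clock.

- **Selector:** I pushed the lever clockwise with the shut fingertips from the first tick to the fifth, exactly four clicks. The wrist force showed four separate snaps 25° apart, and the camera confirmed the lever on the fifth tick after I lifted clear. The push ended well short of the fifth crest.
- **Load button:** I pressed it through its full 6 mm, from a fingertip height of 124 mm to 118 mm. It met a hard stop at about 17 N, and I released it. The last side picture shows it back up.
- **Surroundings:** The loose pieces look unmoved in the last pictures, and the robot was touching nothing at hand-in.

**Disagreements:**
- Each click snapped roughly 6° after first contact rather than at the 12.5° crest. The cause is unclear, but the 25° spacing held and the camera agreed with the count.
- The side view put the face plate about 4 mm further to +y than the top view. I used the top view for the selector and mainly the top view for the button, and contact came where expected.

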